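# Find the rattling driver case, pack the sound ones

### The arm

A 6-joint arm with a two-finger parallel gripper is mounted at the origin on a cart in front of the work surface, level with it; the furniture and walls round the work are solid. World frame = base frame: x ahead of the robot, y to its left, z up, the work surface at z = 0. Lengths are in m, angles in rad, forces in N, time in s.
With the tool pointing down it reaches from about 0.3 to 0.775 m from the base axis. Payload 14.6 kg.
Tool frame: the origin (TCP) lies between the finger pads; the fingertips stand ctrl.tip_extent ahead of it and the grasp point (between the pads) lies 3 mm ahead of it (ctrl.tip_extent is the distance from the TCP to the fingertips, in m); z points along the fingers, y is the line along which they close (so a half turn about z gives the same grasp; the last joint's range is limited). The gripper opens to 94 mm and grips with 3 to 60 N. Pads are 16 mm wide; open, the fingers measure 119 mm over their backs; the gripper's body (75 mm by 177 mm) begins 78 mm behind the grasp point.
Start: joints at [-1.354, 0.3, 1.521, -0, 1.321, -0.067], TCP at [0.154, -0.528, 0.227] pointing down, gripper open.
Joint ranges: [-3.03, 3.03], [-0.79, 2.21], [0.23, 2.52], [-1.04, 4.18], [0, 3.07], [-2.55, 2.55]. Speed limits (rad/s): [2.22, 2.22, 2.57, 3.14, 3.14, 3.14].

### API

Orientations are given as [roll, pitch, yaw] about the fixed x, y, z axes, in that order (R = Rz(yaw) Ry(pitch) Rx(roll)).
In Python, from station import ctrl gives the robot as it stands.
- The arm moves only by the shell command python3 shift.py 'ROWS' [OPENING] [FORCE]. ROWS is a JSON list of rows, 1 to 10 of them, each of 6 numbers: dx, dy, dz in m, then a rotation vector rx, ry, rz in rad; each row shifts and turns the commanded pose from where the row before left it, along the tool's axes as they then stand; what a row does not reach is not made up. A row lasts 1/10 s, in which the tool goes at most 0.05 m and 0.15 rad, less where a joint would pass 70% of its speed; a pose out of reach is approached as far as the arm can. OPENING is the finger opening in m, set as the command begins (- or left out keeps the last). The fingers move at their own pace and stop on an object; FORCE is the grip in N (left out, the last holds). Time passes only in rows, so rows that do not move let the fingers close. It prints the time, the measured TCP pose, the force, the opening and the grip force at its end.
- ctrl.get_obs(): the state, without advancing time (a new reading comes with each control period).
- ctrl.camera(name): name is "side" or "top"; returns a dict with "pixels" (384x512x3 uint8, blue, green, red), "fx", "fy", "cx", "cy" (pixels), "k1" (the pictures are not rectified: a ray, as slopes to the right and down, at radius r is drawn at 1 + k1 r^2 times it, then the intrinsics apply), "extrinsics" (4x4, takes a point from camera to world coordinates). Camera axes: x right, y up, looking along -z (the intrinsics and any distortion apply to the point x, -y, -z); pixel columns grow to the right and rows downward; lengths in m; the calibration is good to about 2 mm. A picture is of the moment at which its call begins. There is no depth.
- ctrl.hand_in(): hands the job in; it is judged then, once.
The state is a dict: "time_s": time; "qpos": joint angles; "joint_vel": joint speeds; "tau": joint torques, N m; "ee_pos": TCP position; "eef_rot": TCP orientation; "force": force on the tool from outside, world axes, zero at the start; "moment": the same for the moment, N m; "grip_width": finger opening in m; "grip_force": force on a finger pad.
Only numpy, scipy, OpenCV 4.12 (cv2) and the standard library are available. Lean on these libraries where they do the work, as an engineer would, in place of code of your own. Each camera call takes 0.05 s, during which the arm holds its last target. There are 200 camera calls.

### The job

One of the three grey cases has a part loose inside that rattles when the case is shaken: find it and put it in the red tray, where no other case may be put. Pack the two sound cases upright side by side in the rack, broad sides facing its wall, then push the blue stop snug so that they stand tight against the wall. Do not shift or knock over the glue bottle and charger among the cases or the pump bottle behind them.

Things in the scene. Friction and masses are not known exactly. Their poses are not given: they have to be found in the camera images.
- case_p: closed electronics case, grey with black cap and a white patch on each broad side, 60 (own x) x 38 (own y) x 72 (own z) mm, stands upright; origin at the centre of its underside. 0.37 to 0.43 kg, so weight does not tell the three apart. Any one of the three may be the rattling one; in the other two nothing moves
- case_q: closed electronics case, grey with black cap and a white patch on each broad side, 60 (own x) x 38 (own y) x 72 (own z) mm, stands upright; origin at the centre of its underside; outwardly the same as the others. In the rattling one, whichever it is, a 0.25 kg part rolls freely 16 mm either way along own x (3 mm along y, 2 mm along z)
- case_r: closed electronics case, grey with black cap and a white patch on each broad side, 60 (own x) x 38 (own y) x 72 (own z) mm, stands upright; origin at the centre of its underside; outwardly the same. A brisk stroke along own x throws a loose part to the leading end, where it stays: from one end to the other the moment on the tool shifts by 0.078 N m
- rack: aluminium packing rack fixed to the bench, base 98 (own x) x 200 (own y) x 8 mm, origin at the centre of its underside; end wall 72 mm high at -y; two side rails along y, 76 mm apart, tops 22 mm above the bench: a case stands between them with its own x along the rack's x, 8 mm free each side
- wall_face (a point): foot of the rack wall's inner face, on the base's top (8 mm above the bench) midway between the rails; axes as the rack's: +y points from the wall to the stop
- stop_face (a point): on the blue stop's face towards the wall, midway across, 39 mm above the bench; axes as the rack's. Upright plate 70 wide, 8 thick, top 70 mm above the bench; behind it (+y) a foot to 36 mm from the face, top 22 mm above the bench, and two ribs 30 mm either side of the middle, 47 mm high: shut fingers can push the plate's back in the middle
- stop_slide (a joint): travel of the blue stop towards the wall, m: 0 leaves 145 mm between wall and stop, more is nearer; up to 0.088. It slides stiffly (2.5 N; pushing two cases along with it can take 10 N) and stays where it is left; two cases fill 76 mm
- red_tray: red open tray fixed to the bench, 120 x 120 mm outside, 28 mm high, walls and floor 4 mm; origin at the centre of its underside
- glue_bottle: small white glue bottle, 32 mm across, 101 mm tall with its needle, standing between two of the cases; loose, a bystander; origin at the centre of its underside
- usb_charger: white plug-in charger, 30 x 42 x 46 mm high, standing between two of the cases; loose, a bystander; origin at the centre of its underside
- pump_bottle: white pump bottle with a blue collar, 58 mm across, 128 mm tall, behind the cases; loose, a bystander; origin at the centre of its underside

How it is judged:
At the end, for the whole second after the job is handed in: The two sound cases stand upright (within 0.12 rad) on the rack's base between wall and stop, with the stop pushed so near that at most 4 mm of free play is left over their 76 mm; the rattling case rests in the red tray, standing or lying; all at rest (((y of case_p in the frame of wall_face between 0.012 and 0.066 m and x of case_p in the frame of wall_face between -0.012 and 0.012 m and z of each of case_p, case_q in the frame of wall_face below 0.006 m and angle between each of case_p, case_q's own z axis and vertical below 0.12 rad and linear speed of each of case_p, case_q, case_r below 0.02 m/s and y of case_q in the frame of wall_face between 0.012 and 0.066 m and x of case_q in the frame of wall_face between -0.012 and 0.012 m and x of case_r in the frame of red_tray between -0.06 and 0.06 m and y of case_r in the frame of red_tray between -0.06 and 0.06 m and z of case_r in the frame of red_tray below 0.05 m and horizontal distance between loose_part_ball and case_r below 0.045 m) or (y of case_q in the frame of wall_face between 0.012 and 0.066 m and x of case_q in the frame of wall_face between -0.012 and 0.012 m and z of each of case_q, case_r in the frame of wall_face below 0.006 m and angle between each of case_q, case_r's own z axis and vertical below 0.12 rad and linear speed of each of case_q, case_r, case_p below 0.02 m/s and y of case_r in the frame of wall_face between 0.012 and 0.066 m and x of case_r in the frame of wall_face between -0.012 and 0.012 m and x of case_p in the frame of red_tray between -0.06 and 0.06 m and y of case_p in the frame of red_tray between -0.06 and 0.06 m and z of case_p in the frame of red_tray below 0.05 m and horizontal distance between loose_part_ball and case_p below 0.045 m) or (y of case_r in the frame of wall_face between 0.012 and 0.066 m and x of case_r in the frame of wall_face between -0.012 and 0.012 m and z of each of case_r, case_p in the frame of wall_face below 0.006 m and angle between each of case_r, case_p's own z axis and vertical below 0.12 rad and linear speed of each of case_r, case_p, case_q below 0.02 m/s and y of case_p in the frame of wall_face between 0.012 and 0.066 m and x of case_p in the frame of wall_face between -0.012 and 0.012 m and x of case_q in the frame of red_tray between -0.06 and 0.06 m and y of case_q in the frame of red_tray between -0.06 and 0.06 m and z of case_q in the frame of red_tray below 0.05 m and horizontal distance between loose_part_ball and case_q below 0.045 m)) and y of stop_face in the frame of wall_face below 0.08 m); the robot touches nothing.
It fails at once if a sound case is put in the red tray ((x of case_p in the frame of red_tray between -0.06 and 0.06 m and y of case_p in the frame of red_tray between -0.06 and 0.06 m and z of case_p in the frame of red_tray below 0.05 m and horizontal distance between loose_part_ball and case_p above 0.06 m) or (x of case_q in the frame of red_tray between -0.06 and 0.06 m and y of case_q in the frame of red_tray between -0.06 and 0.06 m and z of case_q in the frame of red_tray below 0.05 m and horizontal distance between loose_part_ball and case_q above 0.06 m) or (x of case_r in the frame of red_tray between -0.06 and 0.06 m and y of case_r in the frame of red_tray between -0.06 and 0.06 m and z of case_r in the frame of red_tray below 0.05 m and horizontal distance between loose_part_ball and case_r above 0.06 m)).
It fails at once if a bystander is shifted by more than 30 mm or tipped (distance of any of glue_bottle, usb_charger, pump_bottle from where it was at the start of the episode above 0.03 m or angle between any of glue_bottle, usb_charger, pump_bottle's own z axis and vertical above 0.4 rad).
It also fails if it takes over 72 s, if anything falls off the work surface, if the arm or the gripper's body presses on something with over 40 N, if the wrist force passes 120 N, or if a joint passes its speed limit or range.

## Working session

There is one attempt and no reset: what is moved stays moved. The work goes in short steps, Python scripts to look and compute and a shell command to move; the robot and the scene stay as the last step left them, time stands still between calls to the robot, and variables do not carry over. Pictures are saved under pics/ and viewed, at most 10 in all, crops included, and the job is handed in when it is done.

```bash
ls; mkdir -p pics
python3 - <<'E'
from station import ctrl
import cv2,numpy as np
print(ctrl.tip_extent); o=ctrl.get_obs(); print(o)
for n in("side","top"):
    c=ctrl.camera(n); cv2.imwrite(f"pics/{n}0.png",c["pixels"]); print(n,{k:v for k,v in c.items() if k!="pixels"})
E
```

```text
pics
shift.py
station.py
0.022
{'time_s': 0.0, 'qpos': array([-1.35359796e+00,  3.00480730e-01,  1.52156581e+00,  7.60999352e-06,
        1.32070250e+00, -6.65894347e-02]), 'joint_vel': array([-0.00010985,  0.00069019,  0.00133553,  0.00098516,  0.00019914,
       -0.00122523]), 'tau': array([ 3.26698946e-04, -5.31817102e+01, -3.52729797e+01,  7.08591565e-02,
        2.44798040e-02, -9.96976155e-05]), 'ee_pos': array([ 0.15395107, -0.52777252,  0.22688749]), 'eef_rot': array([-3.14043932e+00, -8.43011190e-05,  2.83785862e-01]), 'force': array([0.45959751, 0.2607084 , 0.85862924]), 'moment': array([ 0.05167909, -0.03781678, -0.01899368]), 'grip_force': 0.0, 'grip_width': 0.09366133920458457}
side {'fx': 401.6566943128071, 'fy': 401.6566943128071, 'cx': 255.7763283945631, 'cy': 194.75802524359503, 'k1': 0.02489270179747916, 'extrinsics': array([[-0.91637171,  0.22137038, -0.33355366,  0.15557893],
       [-0.40001062, -0.47312943,  0.78494589,  1.00380173],
       [ 0.01594971,  0.85272721,  0.52211293,  0.71871609],
       [ 0.        ,  0.        ,  0.        ,  1.        ]])}
top {'fx': 426.51455004357575, 'fy': 426.51455004357575, 'cx': 249.4522907829884, 'cy': 187.42863673538452, 'k1': -0.024480362194997184, 'extrinsics': array([[-2.27627588e-02,  9.85941847e-01, -1.65531060e-01,
         3.64073253e-01],
       [-9.99736418e-01, -2.29439914e-02,  8.17475926e-04,
         5.90100675e-04],
       [-2.99195949e-03,  1.65506037e-01,  9.86204238e-01,
         1.22460221e+00],
       [ 0.00000000e+00,  0.00000000e+00,  0.00000000e+00,
         1.00000000e+00]])}
```

View pics/top0.png

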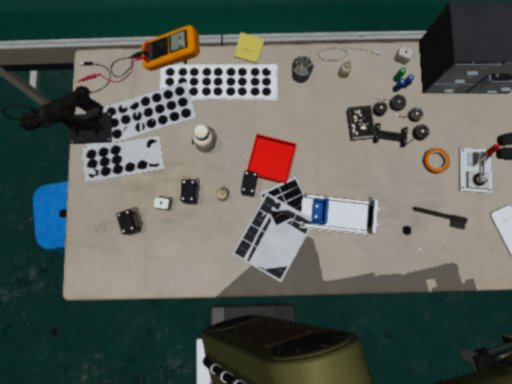

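View pics/side0.png

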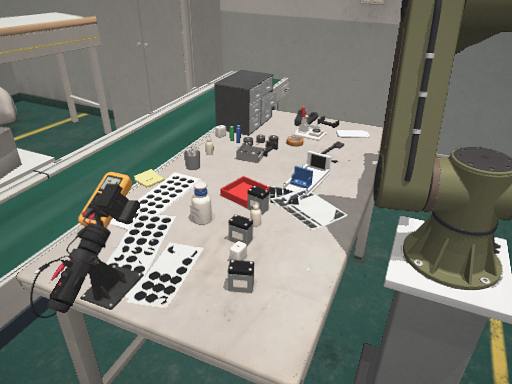

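The top view shows the cases at about (128,221), (189,190) and (249,183). The charger is at (162,203), the glue at (222,194), the pump at (203,137), the tray at (272,158) and the rack at (340,214), with the stop at its left end (319,210) and the wall at its right end (373,215). The side view shows the same layout from the left. I'll zoom in for detail.

```bash
cat > h.py <<'E'
import cv2,numpy as np
from station import ctrl
def ray(c,uv):
    K=np.array([[c["fx"],0,c["cx"]],[0,c["fy"],c["cy"]],[0,0,1]])
    d=(np.array(uv,float).reshape(-1,2)-[c["cx"],c["cy"]])/[c["fx"],c["fy"]]
    s=d.copy()
    for _ in range(10): s=d/(1+c["k1"]*(s**2).sum(1,keepdims=True))
    E=c["extrinsics"]; v=np.c_[s[:,0],-s[:,1],-np.ones(len(s))]@E[:3,:3].T
    return E[:3,3],v
def plane(c,uv,z):
    o,v=ray(c,uv); return (o+v*((z-o[2])/v[:,2])[:,None])[:,:2]
def proj(c,P):
    E=c["extrinsics"]; p=(np.atleast_2d(P)-E[:3,3])@E[:3,:3]
    s=np.c_[p[:,0],-p[:,1]]/-p[:,2:]; s=s*(1+c["k1"]*(s**2).sum(1,keepdims=True))
    return s*[c["fx"],c["fy"]]+[c["cx"],c["cy"]]
E
python3 - <<'E'
import cv2,numpy as np
a=cv2.imread("pics/top0.png")
A=cv2.resize(a[160:240,105:265],None,fx=5,fy=5,interpolation=cv2.INTER_CUBIC)[:,:800]
B=cv2.resize(a[190:240,295:385],None,fx=4,fy=4,interpolation=cv2.INTER_CUBIC)
s=cv2.imread("pics/side0.png"); C=cv2.resize(s[160:300,190:330],None,fx=1.4,fy=1.4)
canv=np.zeros((600,800,3),np.uint8); canv[:400]=A; canv[400:600,:360]=B; canv[404:600,400:596]=C
cv2.imwrite("pics/z0.png",canv)
E
```

```text
(no output)
```

View pics/z0.png

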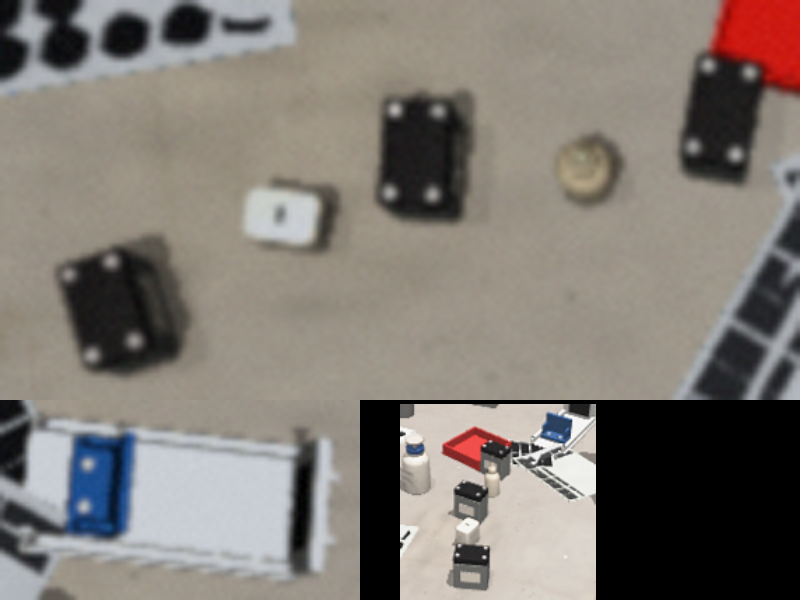

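Zoomed, each cap shows its four white screws, which give the poses. The rack shows the dark wall face foot at about (294,505 zoomed), and the stop plate's top edge runs from (132,434) to (122,537). I'll measure these.

Run:
```python
from h import *
c=ctrl.camera("top");g=c["pixels"]
def pose(z4,off,sc,z):
    uv=(np.array(z4)+.5)/sc-.5+off
    return plane(c,uv,z)
S={'A':[(69,274),(111,261),(134,341),(92,355)],'B':[(395,110),(438,111),(432,194),(390,193)],'C':[(708,66),(750,72),(736,155),(693,147)]}
gray=cv2.cvtColor(g,cv2.COLOR_BGR2GRAY).astype(float)
for k,z4 in S.items():
    uv=(np.array(z4)+.5)/5-.5+[105,160]; r=[]
    for u,v in uv:
        x0,y0=int(round(u))-2,int(round(v))-2; w=gray[y0:y0+5,x0:x0+5]; w=np.clip(w-70,0,None)
        yy,xx=np.mgrid[y0:y0+5,x0:x0+5]; r.append(((w*xx).sum()/w.sum(),(w*yy).sum()/w.sum()))
    p=plane(c,uv,.073); q=plane(c,r,.073)
    for p in(p,q):
        lx=(p[0]-p[3]+p[1]-p[2])/2; ly=(p[1]-p[0]+p[2]-p[3])/2
        print(k,p.mean(0).round(4),"yaw",np.arctan2(lx[1],lx[0]).round(3),"yaw_from_short",(np.arctan2(ly[1],ly[0])+np.pi/2).round(3),np.linalg.norm(lx).round(4),np.linalg.norm(ly).round(4))
def blob(m,z,n):
    k,l,s,ce=cv2.connectedComponentsWithStats(m.astype(np.uint8)); i=1+s[1:,4].argmax()
    r=cv2.minAreaRect(np.argwhere(l==i)[:,::-1].astype(np.float32)); b=cv2.boxPoints(r); print(n,s[i],plane(c,[ce[i]],z).round(4),"\n",plane(c,b,z).round(4)); 
b,gr,r=[g[...,i].astype(int) for i in range(3)]
blob((r>120)&(gr<70)&(b<70),.028,'tray')
m=(b>70)&(r<60)&(b>r+40); m[:, :290]=0;m[:,400:]=0;m[:190]=0;m[240:]=0; blob(m,.05,'stop')
B=lambda p,z:plane(c,(np.array(p)+.5)/4-.5+[295,190],z).round(4)
print('wallfoot',B([(297,450),(291,560)],.008),'walltop',B([(315,440),(308,572)],.08),'stop plate top face',B([(132,434),(122,537)],.07))
print('rails out top',B([(40,418),(300,442)],.022),'rails bottom',B([(25,543),(290,575)],.022))
z5=lambda p,z:plane(c,(np.array(p)+.5)/5-.5+[105,160],z).round(4)
print('charger',z5([(283,216)],.046),'glue',z5([(587,165)],.1),z5([(585,170)],.06),'pump',plane(c,[(203,137)],.1))
```

```text
A [0.4726 0.3393] yaw 0.3 yaw_from_short 0.292 0.046 0.0237
A [0.4731 0.3406] yaw 0.306 yaw_from_short 0.27 0.0479 0.0256
B [0.5543 0.1698] yaw -0.064 yaw_from_short -0.047 0.0461 0.0233
B [0.5547 0.1701] yaw -0.063 yaw_from_short -0.063 0.0465 0.024
C [0.5737 0.0006] yaw -0.195 yaw_from_short -0.189 0.0464 0.0237
C [0.5743 0.0012] yaw -0.188 yaw_from_short -0.206 0.0464 0.0245
tray [ 247  134   49   49 1572] [[ 0.6478 -0.0653]] 
 [[ 0.607   0.0085]
 [ 0.7235 -0.0227]
 [ 0.6908 -0.1377]
 [ 0.5753 -0.1048]]
stop [311 199  17  25 270] [[ 0.4905 -0.1926]] 
 [[ 0.4604 -0.1677]
 [ 0.529  -0.1795]
 [ 0.5231 -0.2186]
 [ 0.4546 -0.2065]]
wallfoot [[ 0.2379 -0.3244]
 [ 0.1645 -0.3155]] walltop [[ 0.2514 -0.3174]
 [ 0.1685 -0.3073]] stop plate top face [[ 0.2574 -0.1996]
 [ 0.192  -0.1897]]
rails out top [[ 0.2652 -0.1452]
 [ 0.2446 -0.3231]] rails bottom [[ 0.1825 -0.1315]
 [ 0.157  -0.3105]]
charger [[0.5242 0.2468]] glue [[0.5405 0.0732]] [[0.5441 0.0769]] pump [[0.69536544 0.12328035]]
```

```bash
cat >> h.py <<'E'
def go(x,y,z,yaw,n=None):
    """constant row whose n-fold repetition reaches the pose (tool down)"""
    from scipy.spatial.transform import Rotation as R
    o=ctrl.get_obs(); r0=R.from_euler('xyz',o["eef_rot"]); r1=R.from_euler('xyz',[np.pi,0,yaw])
    rv=(r0.inv()*r1).as_rotvec(); t=r0.inv().apply(np.array([x,y,z])-o["ee_pos"])
    n=n or int(max(np.ceil(np.linalg.norm(t)/.047),np.ceil(np.linalg.norm(rv)/.145),1))
    d=R.from_rotvec(rv/n); M=sum((d**k).as_matrix() for k in range(n))
    print(f"n={n}",np.r_[np.linalg.solve(M,t),rv/n].round(4).tolist(),"t_tool",t.round(4),"F",o["force"].round(1),"t",o["time_s"])
E
python3 - <<'E'
from h import *
c=ctrl.camera("top")
B=lambda p,z:plane(c,(np.array(p)-[0,400]+.5)/4-.5+[295,190],z).round(4)
for n,p,z in [('wallfoot',[(297,450),(291,560)],.008),('walltop inner',[(315,440),(308,572)],.072),('stop plate',[(132,434),(122,537)],.07),('rail+x',[(40,418),(300,442)],.022),('rail-x',[(25,543),(290,575)],.022),('basefar',[(328,440),(318,575)],.072)]:
    p=B(p,z); d=p[0]-p[1]; print(n,p.tolist(),p.mean(0),'len',np.linalg.norm(d).round(4),'yaw',np.arctan2(d[1],d[0]).round(3))
go(.473,.340,.15,.29); go(.5545,.170,.15,-.06); go(.574,.001,.15,-.195)
E
```

```text
wallfoot [[0.5174, -0.3432], [0.4386, -0.3335]] [ 0.478   -0.33835] len 0.0794 yaw -0.122
walltop inner [[0.5159, -0.3379], [0.4263, -0.3269]] [ 0.4711 -0.3324] len 0.0903 yaw -0.122
stop plate [[0.5232, -0.2134], [0.4531, -0.2029]] [ 0.48815 -0.20815] len 0.0709 yaw -0.149
rail+x [[0.5429, -0.1573], [0.5213, -0.3417]] [ 0.5321 -0.2495] len 0.1857 yaw 1.454
rail-x [[0.4542, -0.1428], [0.4273, -0.3282]] [ 0.44075 -0.2355 ] len 0.1873 yaw 1.427
basefar [[0.5157, -0.3468], [0.4242, -0.3335]] [ 0.46995 -0.34015] len 0.0925 yaw -0.144
n=20 [0.0276, -0.0371, 0.0039, -0.0, -0.0, -0.0003] t_tool [ 0.5492 -0.7438  0.0776] F [ 0.6  0.7 -0.2] t 0.2
n=18 [0.0269, -0.036, 0.0043, -0.0, 0.0, 0.0191] t_tool [ 0.5799 -0.5578  0.0775] F [ 0.6  0.7 -0.2] t 0.2
n=15 [0.0304, -0.0338, 0.0052, -0.0, 0.0, 0.0319] t_tool [ 0.5513 -0.3901  0.0774] F [ 0.6  0.7 -0.2] t 0.2
```

```bash
R='[0.0304,-0.0338,0.0052,0,0,0.0319]'; python3 shift.py '[[0.0304,-0.0338,0.0052,0,0,0.0319],[0.0304,-0.0338,0.0052,0,0,0.0319],[0.0304,-0.0338,0.0052,0,0,0.0319],[0.0304,-0.0338,0.0052,0,0,0.0319],[0.0304,-0.0338,0.0052,0,0,0.0319],[0.0304,-0.0338,0.0052,0,0,0.0319],[0.0304,-0.0338,0.0052,0,0,0.0319],[0.0304,-0.0338,0.0052,0,0,0.0319],[0.0304,-0.0338,0.0052,0,0,0.0319],[0.0304,-0.0338,0.0052,0,0,0.0319]]' 0.064
python3 shift.py '[[0.0304,-0.0338,0.0052,0,0,0.0319],[0.0304,-0.0338,0.0052,0,0,0.0319],[0.0304,-0.0338,0.0052,0,0,0.0319],[0.0304,-0.0338,0.0052,0,0,0.0319],[0.0304,-0.0338,0.0052,0,0,0.0319]]'
python3 - <<'E'
from h import *
go(.574,.001,.15,-.195); go(.574,.001,.045,-.195)
c=ctrl.camera("top");g=cv2.GaussianBlur(c["pixels"],(0,0),.6)
# profile along the rack axis at base height
a=-.135; p0=np.array([.4864,-.2425]); d=np.array([-np.sin(a),np.cos(a)])
for off in(-.015,.015):
    s=np.arange(-.14,.12,.004); P=[np.r_[p0+d*t+off*np.array([np.cos(a),np.sin(a)]),.008] for t in s]
    uv=proj(c,P).astype(np.float32); v=cv2.remap(g,uv[:,0].reshape(-1,1),uv[:,1].reshape(-1,1),cv2.INTER_LINEAR)[:,0]
    print(off,[(round(float(t),3),*map(int,x)) for t,x in zip(s,v)])
E
```

```text
time_s: 1.2
ee_pos: [0.4076, -0.1506, 0.1754]
eef_rot: [3.141, -0.0, -0.036]
force: [-0.1, -0.6, 0.3]
grip_width: 0.0642
grip_force: 0.0
time_s: 1.7
ee_pos: [0.5756, 0.0023, 0.1491]
eef_rot: [3.142, 0.0, -0.196]
force: [0.3, -1.0, -0.1]
grip_width: 0.0643
grip_force: 0.0
n=1 [-0.0013, 0.0016, -0.0009, 0.0, 0.0001, -0.0006] t_tool [-0.0013  0.0016 -0.0009] F [ 0.3 -1.  -0.1] t 1.7
n=3 [-0.0004, 0.0005, 0.0347, 0.0, 0.0, -0.0002] t_tool [-0.0013  0.0016  0.1041] F [ 0.3 -1.  -0.1] t 1.7
-0.015 [(-0.14, 146, 154, 163), (-0.136, 146, 156, 163), (-0.132, 148, 157, 164), (-0.128, 159, 166, 170), (-0.124, 182, 183, 185), (-0.12, 203, 201, 200), (-0.116, 211, 207, 203), (-0.112, 178, 175, 171), (-0.108, 92, 93, 92), (-0.104, 25, 27, 26), (-0.1, 11, 14, 13), (-0.096, 68, 66, 65), (-0.092, 164, 159, 156), (-0.088, 215, 209, 204), (-0.084, 222, 216, 211), (-0.08, 222, 215, 211), (-0.076, 222, 215, 211), (-0.072, 222, 215, 211), (-0.068, 223, 216, 211), (-0.064, 223, 217, 211), (-0.06, 223, 215, 211), (-0.056, 223, 216, 211), (-0.052, 223, 217, 212), (-0.048, 223, 216, 213), (-0.044, 222, 216, 2
[... 1788 characters left out ...]
04, 223, 216, 211), (0.0, 224, 217, 212), (0.004, 223, 217, 212), (0.008, 222, 215, 211), (0.012, 223, 215, 211), (0.016, 216, 208, 202), (0.02, 191, 169, 155), (0.024, 156, 105, 72), (0.028, 108, 61, 27), (0.032, 60, 32, 10), (0.036, 94, 50, 16), (0.04, 141, 77, 28), (0.044, 152, 84, 34), (0.048, 157, 102, 64), (0.052, 171, 144, 127), (0.056, 166, 138, 121), (0.06, 151, 101, 67), (0.064, 149, 108, 80), (0.068, 184, 169, 161), (0.072, 218, 211, 206), (0.076, 222, 215, 211), (0.08, 222, 215, 211), (0.084, 224, 217, 212), (0.088, 223, 216, 212), (0.092, 219, 212, 208), (0.096, 174, 168, 164), (0.1, 91, 88, 85), (0.104, 52, 49, 47), (0.108, 35, 32, 30), (0.112, 23, 21, 20), (0.116, 20, 17, 16)]
```

```bash
python3 shift.py '[[-0.0013,0.0016,0.026,0,0,0],[0,0,0.026,0,0,0],[0,0,0.026,0,0,0],[0,0,0.026,0,0,0],[0,0,0,0,0,0]]'
python3 shift.py '[[0,0,0,0,0,0],[0,0,0,0,0,0],[0,0,0,0,0,0],[0,0,0,0,0,0]]' 0.03 45
```

```text
time_s: 2.25
ee_pos: [0.571, -0.0007, 0.0423]
eef_rot: [3.141, 0.006, -0.195]
force: [-0.2, 0.2, -0.5]
grip_width: 0.064
grip_force: 0.0
time_s: 2.65
ee_pos: [0.5736, -0.0004, 0.0468]
eef_rot: [-3.141, -0.002, -0.195]
force: [-1.5, 4.9, 8.8]
grip_width: 0.0374
grip_force: 45.0
```

```bash
cat > m.py <<'E'
from h import *
o=ctrl.get_obs(); y=o["eef_rot"][2]; m=o["moment"]
print("Mx',My' ",m[0]*np.cos(y)+m[1]*np.sin(y), -m[0]*np.sin(y)+m[1]*np.cos(y),"F",o["force"].round(2))
E
python3 shift.py '[[0,0,-0.02,0,0,0],[0,0,-0.04,0,0,0],[0,0,-0.04,0,0,0],[0,0,-0.04,0,0,0],[0,0,0,0,0,0]]' >/dev/null
for i in 1 2; do
python3 shift.py '[[-0.05,0,0,0,0,0],[-0.05,0,0,0,0,0],[0,0,0,0,0,0],[0,0,0,0,0,0],[0,0,0,0,0,0],[0,0,0,0,0,0],[0,0,0,0,0,0]]' | grep -E 'ee_pos|width|time'; python3 m.py; python3 shift.py '[[0,0,0,0,0,0]]' >/dev/null; python3 m.py
python3 shift.py '[[0.05,0,0,0,0,0],[0.05,0,0,0,0,0],[0,0,0,0,0,0],[0,0,0,0,0,0],[0,0,0,0,0,0],[0,0,0,0,0,0],[0,0,0,0,0,0]]' | grep ee_pos; python3 m.py;  python3 shift.py '[[0,0,0,0,0,0]]' >/dev/null; python3 m.py
done
```

```text
time_s: 3.85
ee_pos: [0.4752, 0.0185, 0.1851]
grip_width: 0.0378
Mx',My'  0.035368650467943234 -0.028969193294335886 F [-0.74 -0.08 -4.  ]
Mx',My'  0.03331367272959163 -0.012722142905945075 F [ 0.78  0.55 -4.14]
ee_pos: [0.5725, -0.0005, 0.1861]
Mx',My'  0.03142299413714015 0.03165276897688116 F [-0.53  0.09 -4.54]
Mx',My'  -0.009423870000766419 0.037967626035818346 F [-0.13 -1.05 -3.47]
time_s: 5.45
ee_pos: [0.4754, 0.0185, 0.1853]
grip_width: 0.0382
Mx',My'  0.03952507129656499 -0.01848294369961162 F [ 0.9  -0.84 -3.63]
Mx',My'  0.059006021590713775 -0.047408464628983765 F [-0.16 -0.01 -3.49]
ee_pos: [0.5725, -0.0005, 0.1861]
Mx',My'  0.025015523346226788 0.06674304725575206 F [ 0.48 -0.29 -3.47]
Mx',My'  -0.004696858447184921 0.061921413197276835 F [ 0.78  0.3  -3.02]
```

The stroke shifts the moment about own y by about +0.077 N m, repeated twice, so this case rattles. It goes in the tray.

Run:
```python
from h import *
go(.649,-.0645,.11,-.27)
```

```text
n=3 [0.0295, 0.0152, 0.0253, -0.0, -0.0002, 0.0252] t_tool [0.0872 0.048  0.076 ] F [ 0.8  0.3 -3. ] t 6.35
```

```bash
python3 shift.py '[[0.0295,0.0152,0.0253,0,0,0.0252],[0.0295,0.0152,0.0253,0,0,0.0252],[0.0295,0.0152,0.0253,0,0,0.0252],[0,0,0.03,0,0,0],[0,0,0.02,0,0,0],[0,0,0.005,0,0,0],[0,0,0.002,0,0,0],[0,0,0,0,0,0]]'
```

```text
time_s: 7.15
ee_pos: [0.6498, -0.0645, 0.0539]
eef_rot: [-3.141, -0.002, -0.27]
force: [0.8, 1.1, -3.8]
grip_width: 0.038
grip_force: 45.0
```

```bash
python3 shift.py '[[0,0,0.002,0,0,0],[0,0,0.001,0,0,0],[0,0,0,0,0,0]]'
python3 shift.py '[[0,0,0,0,0,0],[0,0,0,0,0,0],[0,0,-0.03,0,0,0],[0,0,-0.04,0,0,0],[0,0,-0.04,0,0,0],[0,0,0,0,0,0]]' 0.064
python3 - <<'E'
from h import *
c=ctrl.camera("side"); cv2.imwrite("pics/s1.png",cv2.resize(c["pixels"][140:300,190:350],None,fx=3,fy=3))
go(.5545,.170,.155,-.06)
E
```

```text
time_s: 7.45
ee_pos: [0.6498, -0.0645, 0.0508]
eef_rot: [-3.141, -0.002, -0.27]
force: [-2.3, 1.1, 4.5]
grip_width: 0.0377
grip_force: 45.0
time_s: 8.05
ee_pos: [0.6514, -0.0648, 0.1659]
eef_rot: [-3.141, -0.009, -0.27]
force: [-1.1, 0.0, -0.1]
grip_width: 0.0643
grip_force: 0.0
n=6 [-0.0229, -0.0356, 0.0012, -0.0, -0.0009, -0.0351] t_tool [-0.1551 -0.2006  0.0068] F [ 0.3 -0.8  0.4] t 8.1
```

View pics/s1.png

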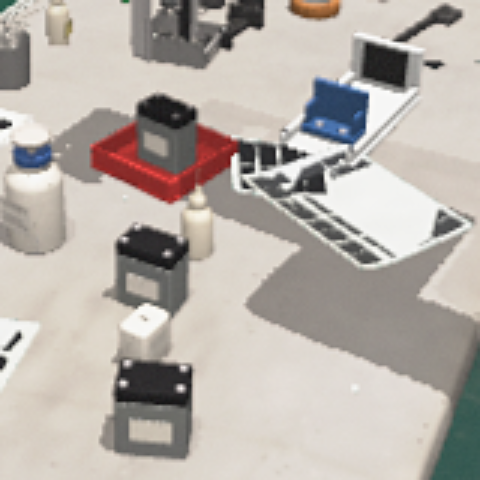

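The rattling case stands in the tray at (168,135) in the crop, and the bystanders haven't moved. Next is the middle case.

```bash
python3 shift.py '[[-0.0229,-0.0356,0.0012,0,-0.0009,-0.0351],[-0.0229,-0.0356,0.0012,0,-0.0009,-0.0351],[-0.0229,-0.0356,0.0012,0,-0.0009,-0.0351],[-0.0229,-0.0356,0.0012,0,-0.0009,-0.0351],[-0.0229,-0.0356,0.0012,0,-0.0009,-0.0351],[-0.0229,-0.0356,0.0012,0,-0.0009,-0.0351],[0,0,0,0,0,0]]'
python3 -c "
from h import *
go(.5545,.170,.0455,-.06)"
```

```text
time_s: 8.8
ee_pos: [0.5507, 0.1736, 0.1514]
eef_rot: [-3.141, 0.008, -0.054]
force: [0.3, -1.0, 0.2]
grip_width: 0.0643
grip_force: 0.0
n=3 [0.0015, 0.0012, 0.0353, -0.0001, 0.0026, 0.0019] t_tool [0.0048 0.0035 0.1058] F [ 0.3 -1.   0.2] t 8.8
```

```bash
python3 shift.py '[[0.003,0.003,0.026,0,0.0054,0.006],[0,0,0.026,0,0,0],[0,0,0.026,0,0,0],[0,0,0.026,0,0,0],[0,0,0,0,0,0],[0,0,0,0,0,0]]'
python3 -c "
from h import *
go(.5545,.170,.0455,-.06)"
```

```text
time_s: 9.4
ee_pos: [0.5558, 0.1666, 0.0486]
eef_rot: [-3.141, 0.001, -0.066]
force: [0.8, 0.0, 0.2]
grip_width: 0.0643
grip_force: 0.0
n=1 [-0.0015, -0.0033, 0.0031, -0.0002, 0.001, -0.0062] t_tool [-0.0015 -0.0033  0.0031] F [0.8 0.  0.2] t 9.4
```

```bash
python3 shift.py '[[-0.0015,-0.003,0.003,0,0,-0.006],[0,0,0,0,0,0],[0,0,0,0,0,0],[0,0,0,0,0,0],[0,0,0,0,0,0]]' 0.03 45
python3 shift.py '[[0,0,-0.02,0,0,0],[0,0,-0.04,0,0,0],[0,0,-0.04,0,0,0],[0,0,-0.04,0,0,0],[0,0,0,0,0,0]]' >/dev/null
python3 shift.py '[[-0.05,0,0,0,0,0],[-0.05,0,0,0,0,0],[0,0,0,0,0,0],[0,0,0,0,0,0],[0,0,0,0,0,0],[0,0,0,0,0,0],[0,0,0,0,0,0]]' | grep -E 'ee_pos|width|time'; python3 m.py; python3 shift.py '[[0,0,0,0,0,0]]' >/dev/null; python3 m.py
python3 shift.py '[[0.05,0,0,0,0,0],[0.05,0,0,0,0,0],[0,0,0,0,0,0],[0,0,0,0,0,0],[0,0,0,0,0,0],[0,0,0,0,0,0],[0,0,0,0,0,0]]' | grep ee_pos; python3 m.py;  python3 shift.py '[[0,0,0,0,0,0]]' >/dev/null; python3 m.py
python3 -c "
from h import *
wf=np.array([.4737,-.3362]); a=-.135; d=np.array([-np.sin(a),np.cos(a)])
for y in(.036,.091): print(y,wf+d*y)
go(*(wf+d*.036),.19,a)"
```

```text
time_s: 9.9
ee_pos: [0.5548, 0.1703, 0.0464]
eef_rot: [-3.14, -0.001, -0.06]
force: [-1.9, 1.7, 5.5]
grip_width: 0.0376
grip_force: 45.0
time_s: 11.1
ee_pos: [0.4552, 0.1758, 0.1853]
grip_width: 0.0378
Mx',My'  0.02962763385365956 -0.02653774255102151 F [ 0.08  0.29 -2.97]
Mx',My'  -0.0021668063421420563 0.03136958052580185 F [ 0.72 -0.57 -4.65]
ee_pos: [0.554, 0.1702, 0.1863]
Mx',My'  0.04021802148456665 0.0423340559165944 F [-0.09 -0.31 -3.6 ]
Mx',My'  0.06152652651780574 0.02355461910804359 F [ 0.23  0.19 -4.3 ]
0.036 [ 0.47854525 -0.30052755]
0.091 [ 0.48594772 -0.24602798]
n=11 [-0.0028, 0.0433, -0.0004, -0.0001, -0.0001, 0.0069] t_tool [-0.0476  0.4743 -0.0042] F [ 0.2  0.2 -4.3] t 12.0
```

B is less clear (about 0.03), so I'll average more readings.

```bash
for i in 1 2 3 4 5 6; do python3 shift.py '[[0,0,0,0,0,0]]' >/dev/null; python3 m.py; done
python3 shift.py '[[-0.05,0,0,0,0,0],[-0.05,0,0,0,0,0],[0,0,0,0,0,0],[0,0,0,0,0,0],[0,0,0,0,0,0],[0,0,0,0,0,0],[0,0,0,0,0,0]]' | grep ee_pos
for i in 1 2 3 4 5 6; do python3 m.py; python3 shift.py '[[0,0,0,0,0,0]]' >/dev/null;  done
python3 -c "
from h import *
go(.4785,-.3005,.19,-.135)"
```

```text
Mx',My'  -0.007593059038275655 0.01328832259061931 F [ 0.26  0.5  -4.09]
Mx',My'  0.022401232844410823 0.02411414632769476 F [ 0.14 -0.17 -3.85]
Mx',My'  0.04349818824010583 -0.0107168482592175 F [-0.79 -0.07 -4.01]
Mx',My'  0.025575285455023588 0.052778006791541064 F [-0.08 -0.38 -4.1 ]
Mx',My'  -0.005037899592925728 0.045345358983835106 F [-0.83 -0.01 -4.56]
Mx',My'  0.03947304381461964 -0.005861864569595888 F [ 0.29  0.22 -4.41]
ee_pos: [0.4553, 0.1758, 0.1855]
Mx',My'  0.011059167104874527 0.0009919562363855574 F [ 0.06 -0.64 -4.82]
Mx',My'  -0.008892899256416776 -0.004175988335095661 F [-0.28  0.03 -3.85]
Mx',My'  0.009489712228163515 -0.009190502925318502 F [ 0.29  0.48 -4.19]
Mx',My'  0.0027134451851077183 0.035263254783747186 F [-0.28  0.46 -5.32]
Mx',My'  0.009280063938853047 -0.01566345518149101 F [ 0.39  0.7  -3.81]
Mx',My'  0.027855442303948992 0.010218498411373516 F [-0.33  0.49 -3.6 ]
n=11 [0.0062, 0.0429, -0.0004, -0.0, -0.0, 0.0069] t_tool [ 0.0522  0.4742 -0.0046] F [ 0.1 -0.2 -3.6] t 13.9
```

B averages a 0.02 ± 0.012 shift, which reads as sound, while C's 0.077 was clear. B goes to the rack.

```bash
python3 shift.py '[[0.0062,0.0429,-0.0004,0,0,0.0069],[0.0062,0.0429,-0.0004,0,0,0.0069],[0.0062,0.0429,-0.0004,0,0,0.0069],[0.0062,0.0429,-0.0004,0,0,0.0069],[0.0062,0.0429,-0.0004,0,0,0.0069],[0.0062,0.0429,-0.0004,0,0,0.0069],[0.0062,0.0429,-0.0004,0,0,0.0069],[0.0062,0.0429,-0.0004,0,0,0.0069],[0.0062,0.0429,-0.0004,0,0,0.0069],[0.0062,0.0429,-0.0004,0,0,0.0069]]' >/dev/null
python3 shift.py '[[0.0062,0.0429,-0.0004,0,0,0.0069],[0,0,0,0,0,0],[0,0,0,0,0,0]]'
python3 -c "
from h import *
wf=np.array([.4737,-.3362]); a=-.135; d=np.array([-np.sin(a),np.cos(a)])
go(*(wf+d*.038),.095,a)
c=ctrl.camera('top'); cv2.imwrite('pics/t2.png',cv2.resize(c['pixels'][180:250,290:400],None,fx=6,fy=6,interpolation=cv2.INTER_CUBIC))"
```

```text
time_s: 15.2
ee_pos: [0.4778, -0.3007, 0.1893]
eef_rot: [-3.14, 0.001, -0.137]
force: [-0.5, 0.8, -4.5]
grip_width: 0.0376
grip_force: 45.0
n=3 [0.0002, -0.0007, 0.0314, -0.0004, 0.0002, -0.0007] t_tool [ 0.0007 -0.0022  0.0943] F [-0.5  0.8 -4.5] t 15.2
```

View pics/t2.png

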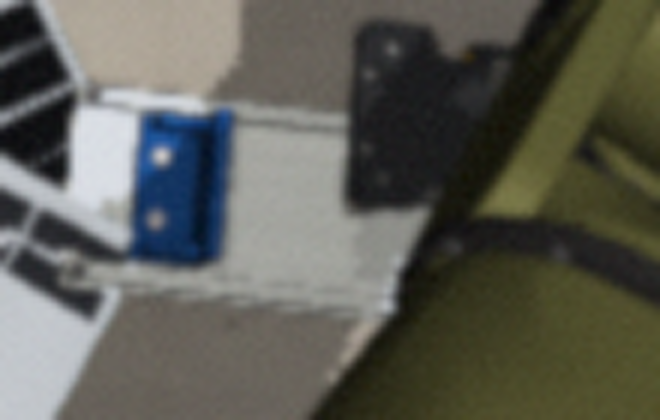

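The arm hides the case here. The rails are clear, running (90,95)-(345,125) and (80,272)-(390,305), so I'll use them to check the centreline.

```bash
python3 -c "
from h import *
c=ctrl.camera('top'); g=cv2.GaussianBlur(cv2.cvtColor(c['pixels'],cv2.COLOR_BGR2GRAY),(0,0),.5)
wf=np.array([.4737,-.3362]); a=-.135; d=np.array([-np.sin(a),np.cos(a)]); e=np.array([np.cos(a),np.sin(a)])
for y in(.075,.1,.115):
    s=np.r_[np.arange(-.06,-.028,.002),np.arange(.03,.062,.002)]; uv=proj(c,[np.r_[wf+d*y+e*t,.022] for t in s]).astype(np.float32)
    v=cv2.remap(g,uv[:,:1],uv[:,1:],cv2.INTER_CUBIC)[:,0]; print(y,[(int(round(t*1000)),int(q)) for t,q in zip(s,v)])
"
```

```text
0.075 [(-60, 100), (-58, 101), (-56, 100), (-54, 99), (-52, 99), (-50, 109), (-48, 123), (-46, 135), (-44, 146), (-42, 153), (-40, 154), (-38, 155), (-36, 159), (-34, 161), (-32, 161), (-30, 161), (30, 166), (32, 159), (34, 148), (36, 130), (38, 129), (40, 145), (42, 148), (44, 135), (46, 114), (48, 103), (50, 98), (52, 99), (54, 98), (56, 99), (58, 100), (60, 100)]
0.1 [(-60, 100), (-58, 101), (-56, 100), (-54, 98), (-52, 97), (-50, 107), (-48, 123), (-46, 134), (-44, 148), (-42, 157), (-40, 159), (-38, 161), (-36, 162), (-34, 163), (-32, 163), (-30, 163), (30, 167), (32, 159), (34, 144), (36, 127), (38, 127), (40, 144), (42, 150), (44, 137), (46, 115), (48, 104), (50, 98), (52, 99), (54, 101), (56, 100), (58, 100), (60, 100)]
0.115 [(-60, 95), (-58, 94), (-56, 96), (-54, 98), (-52, 101), (-50, 107), (-48, 109), (-46, 127), (-44, 149), (-42, 154), (-40, 148), (-38, 143), (-36, 146), (-34, 151), (-32, 152), (-30, 147), (30, 141), (32, 137), (34, 125), (36, 116), (38, 122), (40, 138), (42, 148), (44, 142), (46, 125), (48, 108), (50, 103), (52, 100), (54, 98), (56, 99), (58, 100), (60, 100)]
```

Centreline and yaw agree to about 1 mm, so I'll lower it.

```bash
python3 shift.py '[[0,-0.002,0.04,0,0,0],[0,0,0.04,0,0,0],[0,0,0.03,0,0,0],[0,0,0.015,0,0,0],[0,0,0.007,0,0,0],[0,0,0,0,0,0],[0,0,0,0,0,0]]'
python3 -c "
from h import *
wf=np.array([.4737,-.3362]); a=-.135; d=np.array([-np.sin(a),np.cos(a)])
go(*(wf+d*.038),.054,a)"
```

```text
time_s: 16.0
ee_pos: [0.4792, -0.2984, 0.0593]
eef_rot: [3.141, -0.002, -0.135]
force: [0.1, 0.1, -3.7]
grip_width: 0.0378
grip_force: 45.0
n=1 [-0.0004, 0.0002, 0.0053, 0.0004, -0.002, -0.0003] t_tool [-0.0004  0.0002  0.0053] F [ 0.1  0.1 -3.7] t 16.0
```

```bash
python3 shift.py '[[0,0,0.003,0,0,0],[0,0,0.002,0,0,0],[0,0,0,0,0,0]]'
python3 shift.py '[[0,0,0,0,0,0],[0,0,0,0,0,0],[0,0,0,0,0,0]]' 0.045
```

```text
time_s: 16.3
ee_pos: [0.479, -0.2984, 0.0544]
eef_rot: [3.141, -0.002, -0.136]
force: [-2.8, 2.9, 9.6]
grip_width: 0.0376
grip_force: 45.0
time_s: 16.6
ee_pos: [0.4791, -0.2976, 0.0537]
eef_rot: [-3.14, -0.001, -0.135]
force: [1.3, 8.6, 7.1]
grip_width: 0.0448
grip_force: 4.4
```

The wall-side finger touched the wall lightly, so the wall is about 3 mm nearer than I estimated. I'll narrow slightly, lift, shut the fingers and push the case to the wall to make room.

```bash
python3 shift.py '[[0,0,0,0,0,0],[0,0,0,0,0,0]]' 0.042
python3 shift.py '[[0,0,-0.02,0,0,0],[0,0,-0.04,0,0,0],[0,0,-0.02,0,0,0],[0,-0.022,0,0,0,0],[0,-0.022,0,0,0,0],[0,0,0,0,0,0]]'
python3 shift.py '[[0,0,0,0,0,0],[0,0,0,0,0,0],[0,0,0,0,0,0],[0,0,0.03,0,0,0],[0,0,0.04,0,0,0],[0,0,0,0,0,0],[0,0,0,0,0,0]]' 0 10
python3 -c "
from h import *
wf=np.array([.4737,-.3362]); a=-.135; d=np.array([-np.sin(a),np.cos(a)])
print((ctrl.get_obs()['ee_pos'][:2]-wf)@d)
c=ctrl.camera('side'); cv2.imwrite('pics/s3.png',cv2.resize(c['pixels'][130:230,240:360],None,fx=5,fy=5,interpolation=cv2.INTER_CUBIC))"
```

```text
time_s: 16.8
ee_pos: [0.4786, -0.2983, 0.0531]
eef_rot: [-3.142, -0.001, -0.136]
force: [-0.1, -0.5, -0.7]
grip_width: 0.0417
grip_force: 0.0
time_s: 17.4
ee_pos: [0.4847, -0.2531, 0.1331]
eef_rot: [-3.141, -0.0, -0.134]
force: [-0.2, -0.7, -0.6]
grip_width: 0.0425
grip_force: 0.0
time_s: 18.1
ee_pos: [0.4844, -0.2549, 0.0634]
eef_rot: [-3.141, 0.001, -0.136]
force: [0.7, 0.2, 0.3]
grip_width: 0.0004
grip_force: 0.0
0.08198988138119141
```

View pics/s3.png

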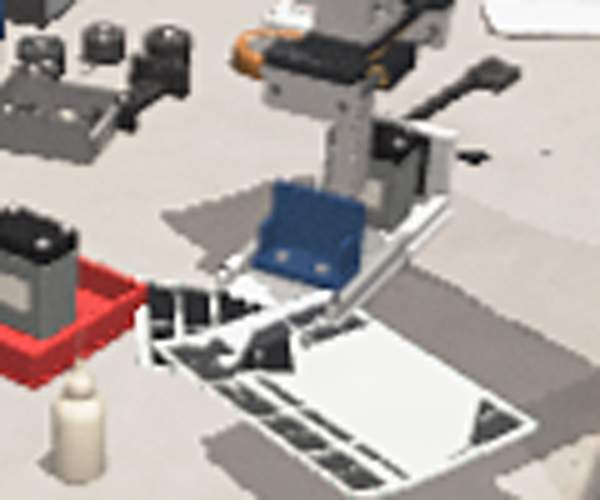

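The case stands upright between the rails near the wall at (395,170), with the closed fingers behind it. Pushing it in.

```bash
python3 shift.py '[[0,0.008,0,0,0,0],[0,0.008,0,0,0,0],[0,0.006,0,0,0,0],[0,0.004,0,0,0,0],[0,0,0,0,0,0]]'
python3 -c "
from h import *
wf=np.array([.4737,-.3362]); a=-.135; d=np.array([-np.sin(a),np.cos(a)])
print((ctrl.get_obs()['ee_pos'][:2]-wf)@d)"
```

```text
time_s: 18.65
ee_pos: [0.4804, -0.2802, 0.0625]
eef_rot: [-3.139, 0.001, -0.136]
force: [-0.7, 5.4, -3.3]
grip_width: 0.0006
grip_force: 2.3
0.056362718090581375
```

```bash
python3 shift.py '[[0,-0.008,0,0,0,0],[0,0,-0.03,0,0,0],[0,0,-0.04,0,0,0],[0,0,-0.03,0,0,0],[0,0,0,0,0,0]]' 0.064 >/dev/null
python3 -c "
from h import *
go(.473,.340,.155,.29,14)"
```

```text
n=14 [0.002, -0.0441, 0.0008, 0.0003, -0.0004, -0.0304] t_tool [-0.0933 -0.6064  0.01  ] F [-0.  -0.1  0.1] t 19.15
```

```bash
python3 shift.py '[[0.002,-0.0441,0.0008,0,0,-0.0304],[0.002,-0.0441,0.0008,0,0,-0.0304],[0.002,-0.0441,0.0008,0,0,-0.0304],[0.002,-0.0441,0.0008,0,0,-0.0304],[0.002,-0.0441,0.0008,0,0,-0.0304],[0.002,-0.0441,0.0008,0,0,-0.0304],[0.002,-0.0441,0.0008,0,0,-0.0304],[0.002,-0.0441,0.0008,0,0,-0.0304],[0.002,-0.0441,0.0008,0,0,-0.0304],[0.002,-0.0441,0.0008,0,0,-0.0304]]' >/dev/null
python3 shift.py '[[0.002,-0.0441,0.0008,0,0,-0.0304],[0.002,-0.0441,0.0008,0,0,-0.0304],[0.002,-0.0441,0.0008,0,0,-0.0304],[0.002,-0.0441,0.0008,0,0,-0.0304],[0,0,0,0,0,0],[0,0,0,0,0,0]]'
python3 -c "
from h import *
go(.473,.340,.0455,.29)"
```

```text
time_s: 20.75
ee_pos: [0.4712, 0.3413, 0.1512]
eef_rot: [3.142, 0.001, 0.291]
force: [-0.5, 0.0, 0.1]
grip_width: 0.0643
grip_force: 0.0
n=3 [0.0005, 0.0006, 0.0352, 0.0, 0.0002, 0.0005] t_tool [0.0014 0.0017 0.1057] F [-0.5  0.   0.1] t 20.75
```

```bash
python3 shift.py '[[0.0014,0.0017,0.026,0,0,0],[0,0,0.026,0,0,0],[0,0,0.027,0,0,0],[0,0,0.026,0,0,0],[0,0,0,0,0,0],[0,0,0,0,0,0]]' 
python3 shift.py '[[0,0,0,0,0,0],[0,0,0,0,0,0],[0,0,0,0,0,0],[0,0,0,0,0,0],[0,0,0,0,0,0]]' 0.03 45
python3 shift.py '[[0,0,-0.02,0,0,0],[0,0,-0.04,0,0,0],[0,0,-0.04,0,0,0],[0,0,-0.04,0,0,0],[0,0,0,0,0,0]]' >/dev/null
python3 shift.py '[[0.05,0,0,0,0,0],[0.05,0,0,0,0,0],[0,0,0,0,0,0],[0,0,0,0,0,0],[0,0,0,0,0,0],[0,0,0,0,0,0],[0,0,0,0,0,0]]' | grep -E 'ee_pos|width|time'; for i in 1 2 3 4 5 6; do python3 m.py;python3 shift.py '[[0,0,0,0,0,0]]' >/dev/null; done
python3 shift.py '[[-0.05,0,0,0,0,0],[-0.05,0,0,0,0,0],[0,0,0,0,0,0],[0,0,0,0,0,0],[0,0,0,0,0,0],[0,0,0,0,0,0],[0,0,0,0,0,0]]' | grep ee_pos; for i in 1 2 3 4 5 6; do python3 m.py;python3 shift.py '[[0,0,0,0,0,0]]' >/dev/null; done
python3 -c "
from h import *
wf=np.array([.4737,-.3362]); a=-.135; d=np.array([-np.sin(a),np.cos(a)])
go(*(wf+d*.084),.19,a,16)"
```

```text
time_s: 21.35
ee_pos: [0.4741, 0.3389, 0.0475]
eef_rot: [-3.141, -0.0, 0.289]
force: [0.2, -0.1, 0.4]
grip_width: 0.0642
grip_force: 0.0
time_s: 21.85
ee_pos: [0.4739, 0.3402, 0.0478]
eef_rot: [-3.141, -0.002, 0.29]
force: [-0.5, 1.0, 7.1]
grip_width: 0.0378
grip_force: 45.0
time_s: 23.05
ee_pos: [0.5688, 0.3683, 0.1877]
grip_width: 0.038
Mx',My'  -0.022922109248650444 0.02830065340518838 F [-0.42  0.03 -4.1 ]
Mx',My'  0.00536100509613876 -0.026175728581438018 F [-0.04  0.02 -4.84]
Mx',My'  0.002950625179340762 0.004318297828810709 F [ 0.93 -0.35 -4.06]
Mx',My'  0.009960364126155556 -0.01562670081313465 F [-0.81  0.06 -4.01]
Mx',My'  0.039780055654436784 0.00675417606774752 F [ 0.49 -0.14 -3.79]
Mx',My'  -0.0030800396199740804 0.054719716541294226 F [-0.01  0.03 -4.4 ]
ee_pos: [0.4743, 0.3398, 0.1868]
Mx',My'  -0.06234387328748348 0.05500680115527673 F [ 0.45 -0.23 -4.59]
Mx',My'  0.03722690735558075 0.010052386724393814 F [-0.8  -0.75 -4.6 ]
Mx',My'  -0.03513584188154671 0.0196360555109331 F [ 0.68 -0.76 -3.78]
Mx',My'  -0.003174125804488348 0.02441978990671322 F [ 0.36 -0.29 -4.37]
Mx',My'  0.02454555149877514 0.03466581811080251 F [ 0.22 -0.64 -3.58]
Mx',My'  -0.009570306741025197 -0.000823749442035861 F [-0.43 -0.75 -4.6 ]
n=16 [-0.0027, 0.0372, -0.0002, -0.0, -0.0, 0.0266] t_tool [-0.1585  0.5712 -0.0034] F [ 0.4  0.3 -4. ] t 24.95
```

A is sound too. Bringing it to the rack.

```bash
python3 shift.py '[[-0.0027,0.0372,-0.0002,0,0,0.0266],[-0.0027,0.0372,-0.0002,0,0,0.0266],[-0.0027,0.0372,-0.0002,0,0,0.0266],[-0.0027,0.0372,-0.0002,0,0,0.0266],[-0.0027,0.0372,-0.0002,0,0,0.0266],[-0.0027,0.0372,-0.0002,0,0,0.0266],[-0.0027,0.0372,-0.0002,0,0,0.0266],[-0.0027,0.0372,-0.0002,0,0,0.0266],[-0.0027,0.0372,-0.0002,0,0,0.0266],[-0.0027,0.0372,-0.0002,0,0,0.0266]]' >/dev/null
python3 shift.py '[[-0.0027,0.0372,-0.0002,0,0,0.0266],[-0.0027,0.0372,-0.0002,0,0,0.0266],[-0.0027,0.0372,-0.0002,0,0,0.0266],[-0.0027,0.0372,-0.0002,0,0,0.0266],[-0.0027,0.0372,-0.0002,0,0,0.0266],[-0.0027,0.0372,-0.0002,0,0,0.0266],[0,0,0,0,0,0],[0,0,0,0,0,0]]'
python3 -c "
from h import *
wf=np.array([.4737,-.3362]); a=-.135; d=np.array([-np.sin(a),np.cos(a)])
go(*(wf+d*.085),.055,a)"
```

```text
time_s: 26.75
ee_pos: [0.484, -0.2529, 0.1897]
eef_rot: [-3.141, 0.0, -0.137]
force: [-0.2, 0.7, -4.4]
grip_width: 0.0378
grip_force: 45.0
n=3 [0.0003, -0.0003, 0.0449, -0.0003, 0.0, -0.0006] t_tool [ 0.001  -0.001   0.1347] F [-0.2  0.7 -4.4] t 26.75
```

```bash
python3 shift.py '[[0.001,-0.001,0.04,0,0,0],[0,0,0.04,0,0,0],[0,0,0.03,0,0,0],[0,0,0.015,0,0,0],[0,0,0.004,0,0,0],[0,0,0.003,0,0,0],[0,0,0.002,0,0,0],[0,0,0,0,0,0]]'
python3 shift.py '[[0,0,0,0,0,0],[0,0,0,0,0,0],[0,0,0,0,0,0]]' 0.045
```

```text
time_s: 27.55
ee_pos: [0.4858, -0.2516, 0.0565]
eef_rot: [-3.141, -0.001, -0.135]
force: [0.6, 0.1, -3.8]
grip_width: 0.0378
grip_force: 45.0
time_s: 27.85
ee_pos: [0.4856, -0.2518, 0.0564]
eef_rot: [-3.141, -0.001, -0.136]
force: [1.1, -0.2, 0.0]
grip_width: 0.0447
grip_force: 0.0
```

```bash
python3 shift.py '[[0,0,-0.02,0,0,0],[0,0,-0.04,0,0,0],[0,0,-0.04,0,0,0],[0,-0.026,0,0,0,0],[0,-0.027,0,0,0,0],[0,-0.027,0,0,0,0],[0,0,0,0,0,0],[0,0,0,0,0,0]]' 0.045 >/dev/null; python3 shift.py '[[0,0,0,0,0,0],[0,0,0,0,0,0],[0,0,0,0,0,0]]' 0 10
python3 -c "
from h import *
wf=np.array([.4737,-.3362]); a=-.135; d=np.array([-np.sin(a),np.cos(a)])
go(*(wf+d*.165),.062,a)
c=ctrl.camera('side'); cv2.imwrite('pics/s4.png',cv2.resize(c['pixels'][130:230,240:360],None,fx=5,fy=5,interpolation=cv2.INTER_CUBIC))"
```

```text
time_s: 28.95
ee_pos: [0.4961, -0.173, 0.1558]
eef_rot: [-3.141, 0.0, -0.136]
force: [-0.1, 0.5, -0.1]
grip_width: 0.0242
grip_force: 0.0
n=2 [-0.0001, -0.0001, 0.0469, -0.0003, 0.0, -0.0007] t_tool [-0.0002 -0.0002  0.0938] F [-0.1  0.5 -0.1] t 28.95
```

View pics/s4.png

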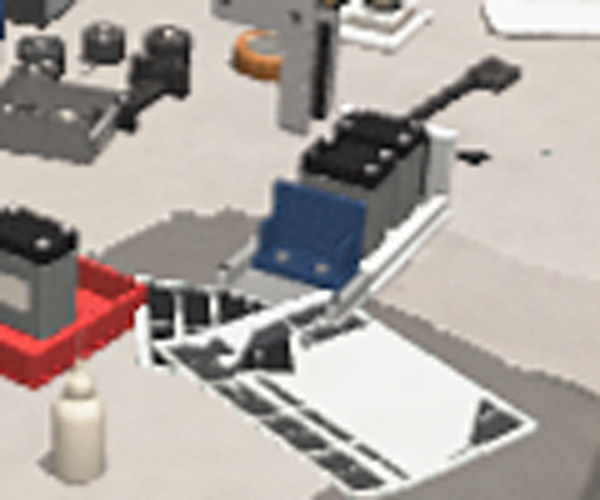

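Both cases stand upright between wall and stop at (385,145). I'll finish closing and descend behind the stop.

```bash
python3 shift.py '[[0,0,0,0,0,0],[0,0,0,0,0,0],[0,0,0,0,0,0],[0,0,0.03,0,0,0],[0,0,0.03,0,0,0],[0,0,0.025,0,0,0],[0,0,0.008,0,0,0],[0,0,0,0,0,0]]'
python3 shift.py '[[0,0.01,0,0,0,0],[0,0.01,0,0,0,0],[0,0.01,0,0,0,0],[0,0.01,0,0,0,0],[0,0.008,0,0,0,0],[0,0.006,0,0,0,0],[0,0,0,0,0,0]]'
python3 -c "
from h import *
wf=np.array([.4737,-.3362]); a=-.135; d=np.array([-np.sin(a),np.cos(a)])
print((ctrl.get_obs()['ee_pos'][:2]-wf)@d)"
```

```text
time_s: 29.8
ee_pos: [0.4959, -0.1722, 0.0624]
eef_rot: [-3.141, 0.002, -0.136]
force: [-0.2, 0.0, -0.0]
grip_width: 0.001
grip_force: 0.0
time_s: 30.5
ee_pos: [0.4888, -0.227, 0.063]
eef_rot: [-3.141, -0.0, -0.137]
force: [0.4, 0.6, -0.2]
grip_width: 0.0005
grip_force: 0.0
0.11026268343537
```

```bash
for i in 1 2; do python3 shift.py '[[0,0.003,0,0,0,0],[0,0.002,0,0,0,0],[0,0,0,0,0,0]]' | grep -E 'ee_pos|^force'; done; python3 shift.py '[[0,0.002,0,0,0,0],[0,0,0,0,0,0]]' | grep -E 'ee_pos|^force'
python3 -c "
from h import *
wf=np.array([.4737,-.3362]); a=-.135; d=np.array([-np.sin(a),np.cos(a)])
print((ctrl.get_obs()['ee_pos'][:2]-wf)@d)
c=ctrl.camera('side'); cv2.imwrite('pics/s5.png',cv2.resize(c['pixels'][130:230,240:360],None,fx=5,fy=5,interpolation=cv2.INTER_CUBIC))"
```

```text
ee_pos: [0.4881, -0.2309, 0.0628]
force: [0.3, 0.9, 0.7]
ee_pos: [0.4875, -0.2355, 0.0628]
force: [-0.5, 5.2, 2.4]
ee_pos: [0.4873, -0.2365, 0.0628]
force: [0.4, 13.7, 5.7]
0.10064372100246408
```

View pics/s5.png

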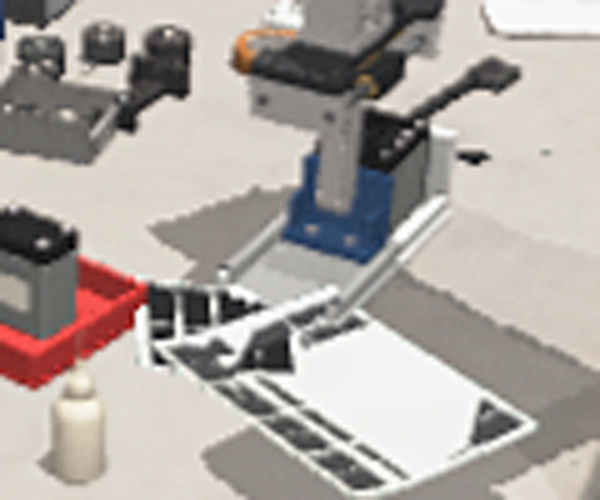

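The stop is against the cases at (340,210). I'll press a little more to confirm it stalls against the wall.

```bash
for i in 1 2; do python3 shift.py '[[0,0.001,0,0,0,0],[0,0,0,0,0,0],[0,0,0,0,0,0]]' | grep -E 'ee_pos|^force'; done
```

```text
ee_pos: [0.4873, -0.2365, 0.0628]
force: [2.4, 21.1, 8.0]
ee_pos: [0.4873, -0.2366, 0.0628]
force: [3.0, 27.8, 10.8]
```

It stalled solidly at 28 N, so the stop is tight. Backing off, lifting and checking.

```bash
python3 shift.py '[[0,-0.006,0,0,0,0],[0,-0.008,0,0,0,0],[0,0,-0.03,0,0,0],[0,0,-0.04,0,0,0],[0,-0.04,-0.03,0,0,0],[0,-0.04,0,0,0,0],[0,-0.04,0,0,0,0],[0,0,0,0,0,0],[0,0,0,0,0,0]]' | grep -E 'time|ee_pos|^force'
python3 -c "
from h import *
c=ctrl.camera('side'); t=ctrl.camera('top')
a=cv2.resize(c['pixels'][130:250,190:360],None,fx=3.5,fy=3.5,interpolation=cv2.INTER_CUBIC)[:,:595]; b=cv2.resize(t['pixels'][120:240,240:390],None,fx=1.33,fy=1.33)
o=np.zeros((420,800,3),np.uint8); o[:420,:595]=a[:420]; o[:b.shape[0],600:600+b.shape[1]]=b[:,:200]; cv2.imwrite('pics/f.png',o)"
```

```text
time_s: 32.85
ee_pos: [0.5052, -0.1067, 0.1629]
force: [0.3, -0.6, -0.0]
```

View pics/f.png

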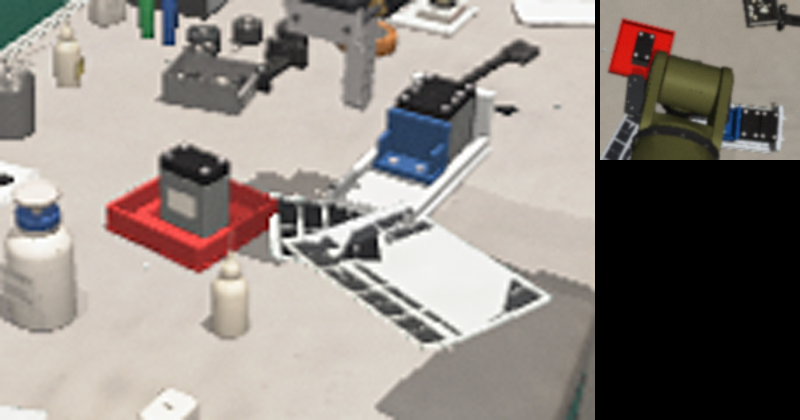

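The two sound cases stand tight between wall and stop at (435,115), the rattling one is in the tray at (195,190), and the arm is clear.

```bash
python3 -c "
from station import ctrl
print(ctrl.hand_in())"
```

```text
the job is handed in; nothing more can be done
None
```

I handed the job in at about 33 s: the rattling case (nearest the tray; moment shift 0.077 N m, the others about 0.02) is in the red tray, the two sound cases stand upright in the rack with the stop pushed tight (it stalled at 28 N), and the bystanders looked unmoved in the camera views, but no pass/fail result came back.

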